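# Wedge the rocking toothbrush rack

## Task

One foot of the three-tier bathroom rack has lost its rubber cap, so the rack rocks. Without gripping or lifting anything, push the wooden wedge along the ledge, thin edge first, under that bare foot until it bears firmly on the wedge with the rack still standing level, then press down firmly on the knob above that foot to check that the corner no longer dips, and let go. Leave the rack standing where it is and the cup, bottle and nail brush undisturbed.

Things in the scene. Friction and masses are not known exactly. Their poses are not given: they have to be found in the camera images.
- rack: loose rack: 3 translucent red trays on 4 posts, 178x238x198 mm, 1.3 kg, on the ledge z=0. Origin: on the ledge, amid the posts. Posts 20 mm thick at x=+-75, y=+-105 mm in its frame, outside the trays. Three have black rubber caps 26 mm wide; the one at x=+75, y=-105 ends bare, rounded, 10 mm above the ledge. It stands level on the caps; 2 to 4 N on the bare corner tips it 5 degrees.
- bare_foot (a point): the lowest point of the bare foot: the bottom of a rounded post end of 10 mm radius, 10 mm above the ledge while the rack is level
- knob_top (a point): centre of the flat top of the knob (28 mm across) on the post straight above the bare foot, 198 mm above the ledge
- wedge: loose wooden wedge flat on the ledge, 120 long, 45 wide, 80 g. Origin: centre of underside; x along it to the thin edge. Flat thick end at x=-60. 22 mm thick from x=-60 to -40, then tapers to 2 at x=+60 (10 at x=+20). Starts outside the rack, thin edge 15 to 50 mm short of the bare foot, aimed within 15 degrees of it. Slides at under 1 N until it meets the foot, then several N; stays when let go.
- cup: steel cup, 72 mm across, 85 mm tall, origin at the centre of its underside; a bystander
- bottle: closed white plastic bottle, 52 mm across, 140 mm tall, origin at the centre of its underside; a bystander
- nailbrush: wooden nail brush, bristles down, 90 x 40 x 32 mm, origin at the centre of its underside; a bystander
- knob: the same knob: a flat red disc 28 mm across and 10 mm thick, fixed to the rack; origin at the centre of its underside, 188 mm above the ledge
Things that resemble listed ones, but are neither listed nor needed, are in the scene too. Leave any green or pink look-alike of the wedge alone.

How it is judged:
By the outcome, as a careful person would: the job done as asked, in the order asked, and still so for the second after the job is handed in, with the robot touching nothing.
It also fails if it takes over 51 s, if anything falls off the work surface, if the arm or the gripper's body presses on something with over 40 N, if the wrist force passes 120 N, or if a joint passes its speed limit or range.

## Robot

A 6-joint arm with a two-finger parallel gripper is mounted at the origin on the work surface. World frame = base frame: x ahead of the robot, y to its left, z up, the work surface at z = 0. Lengths are in m, angles in rad, forces in N, time in s.
With the tool pointing down it reaches from about 0.275 to 0.825 m from the base axis. Payload 4.9 kg.
Tool frame: the origin (TCP) lies midway between the tips of the shut fingers; the grasp point (between the pads) lies 19 mm behind it (bot.grip_depth is the distance from the TCP to the grasp point, in m); y points along the fingers, x is the direction in which the jaws open and shut, and the axes are right-handed (so a half turn about y gives the same grasp; the last joint's range is limited). The gripper opens to 85 mm and grips with 20 to 120 N. Pads are 22 mm wide; open, the fingers measure 114 mm over their backs; the gripper's body (76 mm by 85 mm) begins 54 mm behind the grasp point. The pads swing forward as they close: fully open they stand 13 mm farther back than shut.
Start: joints at [-1.311, 0.326, -0.193, 1.052, 0, 1.437], TCP at [0.211, -0.508, 0.231] pointing down, gripper open.
Joint ranges: [-2.65, 2.65], [-0.97, 1.79], [-1.3, 1.35], [-1.93, 2.1], [-1.47, 1.37], [-3.14, 3.14]. Speed limits (rad/s): [2.57, 2.57, 3.14, 3.14, 3.14, 3.14].

## Interface

Orientations are given as a unit quaternion [w, x, y, z].
In Python, from cell import bot gives the robot as it stands. Calls block until the motion is done:
- bot.move_pose(position, orientation): joint-space move of the TCP to a pose.
- bot.move_linear(position, speed=0.15, rotation=None, until_force=None): straight line of the TCP; rotation=None keeps the orientation; speed is the mean speed in m/s. With until_force (N) it stops when the force on the tool has changed by that much, and returns True; else False.
- bot.goto_joints(angles): joint-space move.
- bot.set_gripper(opening, grasp_force=None): opening from 0.0 (shut) to 1.0 (fully open); grasp_force is the grip in N (None keeps the last); returns when the fingers have stopped.
- bot.wait(seconds).
- bot.solve_ik(position, orientation): joint angles nearest the present ones, or None.
- bot.camera(name): name is "side" or "top" or "wrist"; returns the picture (400x640x3 uint8, red, green, blue); there is no depth.
- bot.calibration(name): a dict with "mtx" (3x3 intrinsics, pixels), "extrinsics" (4x4, takes a point from world to camera coordinates); the wrist camera has in their place "hand_eye" (4x4, takes a point from camera to tool coordinates, whose origin is the TCP and whose axes are the tool frame's). Camera axes: x right, y down, z forward; pixel columns grow to the right and rows downward; lengths in m; the calibration is good to about 2 mm. A picture is of the moment at which its call begins: read the wrist's pose just before it. calibration takes no time and is no camera call.
A pose or a line that the arm cannot do raises bot.PlanningError and nothing moves.
- bot.close_job(): hands the job in, once; it reports no verdict.
Trained networks look in the newest picture that a camera, given by its name, has taken for a name from the list of things; names that differ only in an ending like _2 or _b are one class to them, and where a whole thing is asked for, a point or a joint stands for the part that bears it (a point fixed in the world has none). Each returns a list of dicts, best first, with "confidence" (0 to 1); they miss things now and then, are a little off and sometimes report something else, mostly with a low value. They report only what shows in the picture. A call takes as long as a camera call. They do not tell look-alikes from the thing itself.
- bot.search_frame(camera, thing): "bbox" ([left, top, width, height] in pixels, round what is visible of it).
Readings, each from a call of its own:
- bot.read_clock(): time.
- bot.read_joint_positions(): joint angles.
- bot.read_joint_vel(): joint speeds.
- bot.read_joint_efforts(): joint torques, N m.
- bot.read_position(): TCP position.
- bot.read_tool_rot(): TCP orientation.
- bot.read_ft_force(): force on the tool from outside, world axes, zero at the start.
- bot.read_moment(): the same for the moment, N m.
- bot.read_gripper_width(): opening from 0.0 (shut) to 1.0 (fully open).
Only numpy, scipy, OpenCV 4.12 (cv2) and the standard library are available. Lean on these libraries where they do the work, as an engineer would, in place of code of your own. Each camera call takes 0.05 s, during which the arm holds its last target.

## Working session

There is one attempt and no reset: what is moved stays moved. The work goes in short steps, each a Python script; the robot and the scene stay as the last script left them, time stands still between calls to the robot, and variables do not carry over. Pictures are saved under pics/ and viewed, and the job is handed in when it is done.

```bash
mkdir -p pics; ls
cat > h.py <<'E'
import numpy as np, cv2, json
from cell import bot
def save(name,img): cv2.imwrite(f'pics/{name}.png',cv2.cvtColor(img,cv2.COLOR_RGB2BGR))
def ray(cam,uv):
    c=bot.calibration(cam);K=np.array(c['mtx']);E=np.array(c['extrinsics'])
    d=E[:3,:3].T@np.linalg.inv(K)@np.array([uv[0],uv[1],1.]);o=-E[:3,:3].T@E[:3,3]
    return o,d
def atz(cam,uv,z):
    o,d=ray(cam,uv);return o+d*(z-o[2])/d[2]
def proj(cam,P):
    c=bot.calibration(cam);K=np.array(c['mtx']);E=np.array(c['extrinsics'])
    P=np.atleast_2d(P);q=(E[:3,:3]@P.T).T+E[:3,3];q=(K@q.T).T;return q[:,:2]/q[:,2:]
E
python3 - <<'E'
from h import *
for c in ['top','side']:
    save(c+'0',bot.camera(c))
    print(c,ray(c,(320,200)))
    for t in ['wedge','rack','knob','bare_foot','cup','bottle','nailbrush']:
        print(c,t,[(np.round(d['bbox']).tolist(),round(d['confidence'],2)) for d in bot.search_frame(c,t)][:4])
print(bot.read_clock())
E
```

```text
pics
top (array([0.39333203, 0.09355862, 1.081526  ]), array([ 0.17546571, -0.00538008, -0.98447415]))
top wedge [([411.0, 153.0, 31.0, 45.0], 0.98), ([346.0, 144.0, 27.0, 37.0], 0.91), ([348.0, 274.0, 50.0, 30.0], 0.83), ([407.0, 241.0, 39.0, 44.0], 0.82)]
top rack [([237.0, 183.0, 98.0, 76.0], 0.63)]
top knob [([327.0, 181.0, 10.0, 16.0], 0.62)]
top bare_foot [([233.0, 185.0, 104.0, 75.0], 0.59)]
top cup [([187.0, 210.0, 28.0, 31.0], 0.9), ([235.0, 183.0, 103.0, 74.0], 0.62)]
top bottle [([262.0, 140.0, 21.0, 27.0], 0.78)]
top nailbrush [([354.0, 233.0, 27.0, 19.0], 0.71)]
side (array([-0.43945525,  0.4621855 ,  1.02051643]), array([ 0.72845029, -0.258809  , -0.63442974]))
side wedge [([350.0, 211.0, 37.0, 23.0], 0.92), ([390.0, 278.0, 20.0, 18.0], 0.66), ([337.0, 190.0, 18.0, 22.0], 0.56), ([399.0, 179.0, 14.0, 24.0], 0.52)]
side rack [([253.0, 178.0, 109.0, 117.0], 0.71)]
side knob [([331.0, 178.0, 8.0, 4.0], 0.55)]
side bare_foot [([252.0, 175.0, 114.0, 118.0], 0.59), ([327.0, 178.0, 14.0, 9.0], 0.3)]
side cup [([206.0, 253.0, 28.0, 41.0], 0.88), ([255.0, 177.0, 108.0, 114.0], 0.59)]
side bottle [([263.0, 180.0, 13.0, 20.0], 0.64)]
side nailbrush []
0.8
```

Run:
```python
import cv2
for c,(x0,y0,x1,y1) in {'top':(170,120,470,320),'side':(190,150,430,310)}.items():
    i=cv2.imread(f'pics/{c}0.png'); cv2.imwrite(f'pics/{c}0c.png',cv2.resize(i[y0:y1,x0:x1],(0,0),fx=800/(x1-x0)*.99,fy=800/(x1-x0)*.99,interpolation=cv2.INTER_CUBIC))
```

```text
(no output)
```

View pics/top0.png

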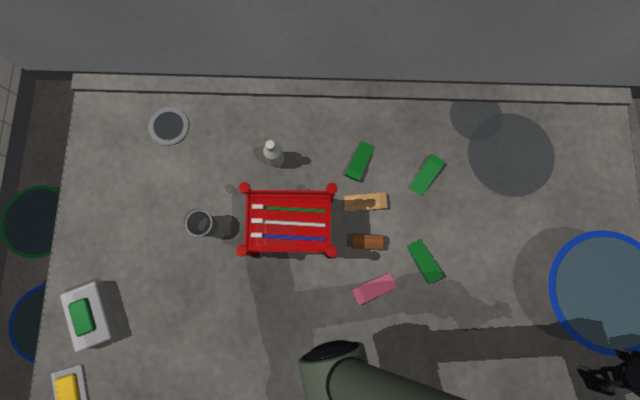

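View pics/top0c.png

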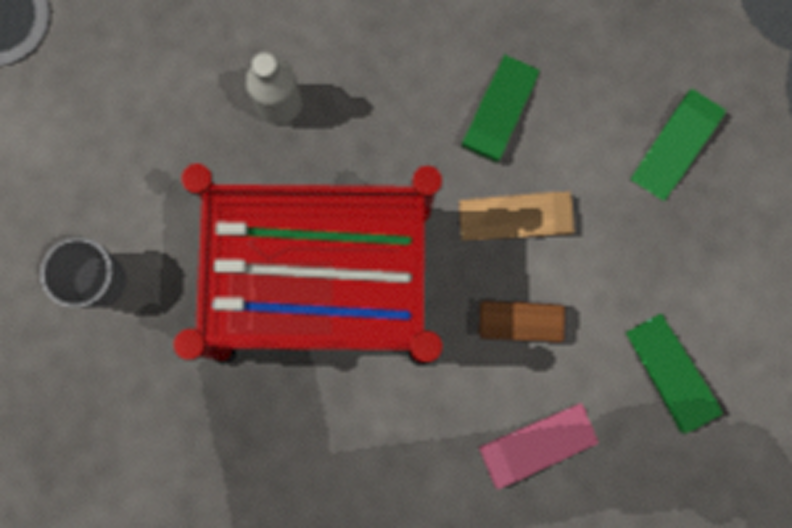

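View pics/side0c.png

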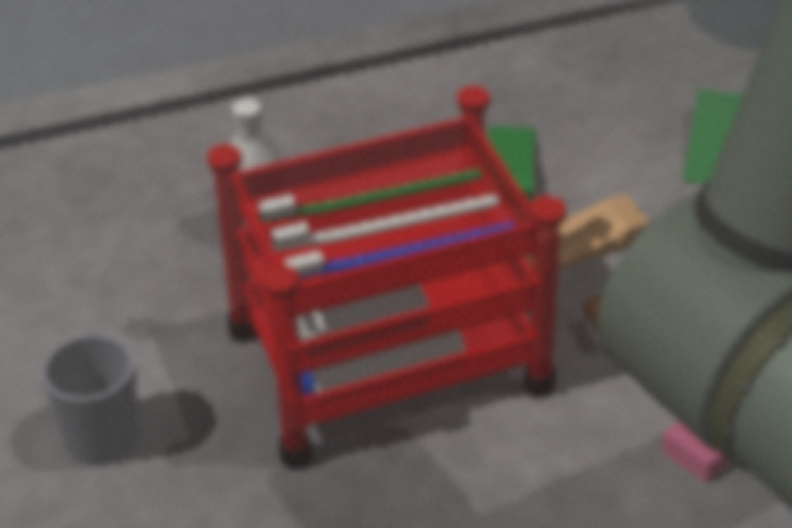

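Run:
```python
from h import *
for n,uv in {'knobUR':(331,188),'UL':(245,188),'LL':(241.5,251),'LR':(331,251.5)}.items(): print(n,atz('top',uv,.198))
s=792/300
f=lambda x,y:(170+x/s,120+y/s)
# wedge crop corners: thin-near etc
for n,p,z in [('thinU',(459,201),.002),('thinL',(461,240),.002),('thickU',(572,192),.022),('thickL',(577,233),.022)]: print(n,f(*p),atz('top',f(*p),z))
for n,p,z in [('brush',(367,242),.03),('green',(360,162),.02),('cup',(199,223),.085),('bottle',(271,145),.14)]: print(n,atz('top',p,z))
print(bot.read_tool_rot(),bot.calibration('wrist'))
```

```text
knobUR [0.58073467 0.06304766 0.198     ]
UL [0.575331   0.26907217 0.198     ]
LL [0.42559313 0.2683664  0.198     ]
LR [0.42963884 0.06015688 0.198     ]
thinU (343.8636363636364, 196.13636363636363) [0.59901329 0.01823264 0.002     ]
thinL (344.6212121212121, 210.9090909090909) [0.55545311 0.01546038 0.002     ]
thickU (386.66666666666663, 192.72727272727272) [ 0.60838279 -0.10331058  0.022     ]
thickL (388.56060606060606, 208.25757575757575) [ 0.56332788 -0.10841608  0.022     ]
brush [ 0.46529717 -0.04601392  0.03      ]
green [ 0.6982827  -0.02632211  0.02      ]
cup [0.50057269 0.40786453 0.085     ]
bottle [0.70345177 0.21967682 0.14      ]
[-0.58814307  0.58817745 -0.39250972  0.39251897] {'mtx': array([[344.95281891,   0.        , 326.18648658],
       [  0.        , 344.95281891, 199.0695755 ],
       [  0.        ,   0.        ,   1.        ]]), 'hand_eye': array([[ 9.99999640e-01,  8.14950185e-04,  2.36322155e-04,
         1.07660937e-03],
       [ 1.41882320e-05, -2.94530430e-01,  9.55642101e-01,
        -1.41964868e-01],
       [ 8.48404773e-04, -9.55641754e-01, -2.94530335e-01,
         7.48983128e-02],
       [ 0.00000000e+00,  0.00000000e+00,  0.00000000e+00,
         1.00000000e+00]])}
```

Could be taken for the wedge (top view): the tan wood block at (366,202), the brown nail brush at (367,242), green blocks at (360,162), (428,174) and (426,262), and a pink block at (374,289). I choose the tan wood one at (366,202). It aims at the uncapped rack corner, whose knob is at (331,188). Next is a close wrist view of it.

```bash
cat >> h.py <<'E'
from scipy.spatial.transform import Rotation as R
def quat(yaw):  # tool y down, tool z opposite to push heading; yaw = heading angle of push
    h=np.array([np.cos(yaw),np.sin(yaw),0]); z=-h; y=np.array([0,0,-1.]); x=np.cross(y,z)
    q=R.from_matrix(np.stack([x,y,z],1)).as_quat(); return [q[3],q[0],q[1],q[2]]
def wcam(pos,q):
    c=bot.calibration('wrist'); T=np.eye(4); T[:3,:3]=R.from_quat([q[1],q[2],q[3],q[0]]).as_matrix(); T[:3,3]=pos
    return np.array(c['mtx']), T@np.array(c['hand_eye'])
def watz(pq,uv,z):
    K,T=wcam(*pq); d=T[:3,:3]@np.linalg.inv(K)@np.array([uv[0],uv[1],1.]); o=T[:3,3]; return o+d*(z-o[2])/d[2]
def wproj(pq,P):
    K,T=wcam(*pq); Q=np.linalg.inv(T); P=np.atleast_2d(P); q=(K@((Q[:3,:3]@P.T).T+Q[:3,3]).T).T; return q[:,:2]/q[:,2:]
E
python3 - <<'E'
from h import *
q=quat(np.pi/2+0.07)
for p in [(0.588,-0.20,.16),(.588,-.15,.008),(.58,-.02,.01),(.581,.063,.2)]: print(p,bot.solve_ik(p,q))
bot.set_gripper(0.15)
bot.move_pose((0.588,-0.20,.16),q)
pq=(bot.read_position(),bot.read_tool_rot()); print(pq)
save('w1',bot.camera('wrist'))
for t in ['wedge','knob','bare_foot']: print(t,[(np.round(d['bbox']).tolist(),round(d['confidence'],2)) for d in bot.search_frame('wrist',t)][:4])
save('top1',bot.camera('top')); print(bot.read_clock())
E
```

```text
(0.588, -0.2, 0.16) [-0.44664227  0.5081618  -0.10010489  0.96252964  0.         -2.0874386 ]
(0.588, -0.15, 0.008) [-0.37135994  0.65296271 -0.29083028  0.62700334  0.         -2.01215626]
(0.58, -0.02, 0.01) [-0.16163272  0.61310626 -0.36618901  0.59150106  0.         -1.80242904]
(0.581, 0.063, 0.2) [-0.01826351  0.41101399 -0.14905932  1.01072302  0.         -1.65905983]
(array([ 0.58790964, -0.20033162,  0.16007763]), array([-0.02453154,  0.02447595, -0.70663914,  0.70672502]))
wedge [([306.0, 276.0, 39.0, 99.0], 0.93), ([530.0, 265.0, 76.0, 122.0], 0.91), ([446.0, 132.0, 161.0, 94.0], 0.86), ([152.0, 84.0, 154.0, 124.0], 0.77)]
knob []
bare_foot []
4.6917
```

View pics/w1.png

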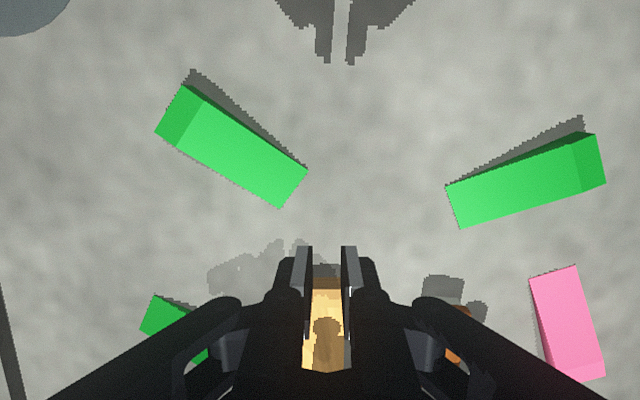

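Run:
```python
from h import *
q=quat(np.pi/2+0.07)
bot.move_pose((0.585,0.03,.30),q)
pq=(bot.read_position(),bot.read_tool_rot()); print(pq)
im=bot.camera('wrist'); save('w2',im); np.savez('w2.npz',im=im,p=pq[0],q=pq[1])
for t in ['wedge','knob','bare_foot']: print(t,[(np.round(d['bbox']).tolist(),round(d['confidence'],2)) for d in bot.search_frame('wrist',t)][:4])
print(bot.read_clock())
```

```text
(array([0.58481179, 0.02913672, 0.29902275]), array([-0.02395412,  0.02486773, -0.7065427 ,  0.70682756]))
wedge [([179.0, 64.0, 105.0, 83.0], 0.85), ([312.0, 41.0, 40.0, 107.0], 0.69), ([508.0, 32.0, 63.0, 116.0], 0.64)]
knob []
bare_foot [([310.0, 175.0, 230.0, 219.0], 0.69)]
5.9417
```

View pics/w2.png

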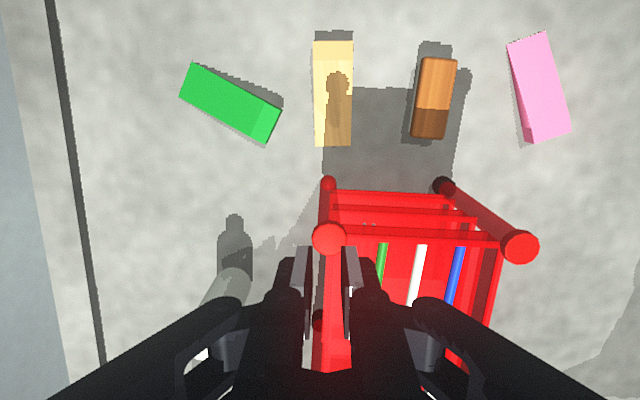

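```bash
python3 - <<'E'
import cv2
i=cv2.imread('pics/w2.png')[25:265,280:400]; cv2.imwrite('pics/w2c.png',cv2.resize(i,(300,600),interpolation=cv2.INTER_CUBIC))
E
python3 - <<'E'
from h import *
d=np.load('w2.npz');im=d['im'].astype(int);pq=(d['p'],d['q'])
# tan mask
m=((im[...,0]-im[...,2]>45)&(im[...,1]-im[...,2]>20)&(im[...,0]>im[...,1])).astype(np.uint8)
m[:, :295]=0;m[:,375:]=0;m[170:]=0
c=max(cv2.findContours(m,cv2.RETR_EXTERNAL,cv2.CHAIN_APPROX_NONE)[0],key=cv2.contourArea)
print(cv2.contourArea(c),cv2.boxPoints(cv2.minAreaRect(c)),cv2.boundingRect(c))
for r in range(40,150,10): 
    x=np.flatnonzero(m[r]); print(r,x.min() if len(x) else None,x.max() if len(x) else None)
r=((im[...,0]>150)&(im[...,1]<70)).astype(np.uint8); 
print(wproj(pq,[[.5807,.063,.198],[.581,.063,.01],[.581,.063,0.188]]))
E
```

```text
3926.5 [[312.99997  145.99997 ]
 [312.99997   39.999992]
 [352.99997   40.      ]
 [352.99997  145.99997 ]] (313, 40, 41, 107)
40 318 352
50 313 352
60 313 352
70 313 352
80 313 352
90 313 352
100 314 351
110 314 351
120 314 350
130 314 350
140 315 350
[[328.3221637  243.28890464]
 [326.96491825 182.54509502]
 [327.84874153 238.03006271]]
```

View pics/w2c.png

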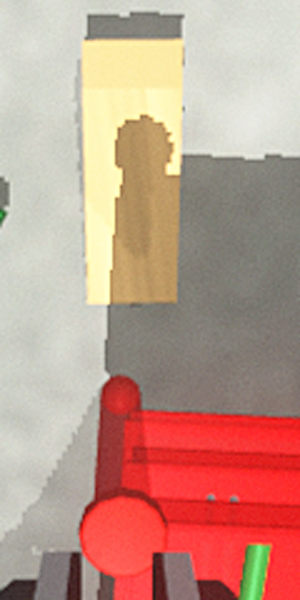

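Run:
```python
from h import *
d=np.load('w2.npz');pq=(d['p'],d['q'])
for n,uv,z in [('knob',(329.2,239),.198),('foot',(328.4,182),.018),('thinL',(315,146.5),.002),('thinR',(351,146.5),.002),('thickL',(313,40.5),.022),('thickR',(353.5,40.5),.022)]: print(n,watz(pq,uv,z).round(4))
```

```text
knob [0.5803 0.0594 0.198 ]
foot [0.5794 0.0601 0.018 ]
thinL [0.5993 0.019  0.002 ]
thinR [0.5537 0.0158 0.002 ]
thickL [ 0.6083 -0.1016  0.022 ]
thickR [ 0.5633 -0.1048  0.022 ]
```

The close wrist view confirms the choice. The tan wedge spans cols 313–353 and rows 40–146, and it tapers toward the bare rounded red foot at (328,182). The neighbouring foot at (443,186) has a black cap. Next I set the fingers behind the thick end and start the push.

Run:
```python
from h import *
y0=np.pi/2+.077; q=quat(y0); h=np.array([np.cos(y0),np.sin(y0),0])
thick=np.array([.5858,-.1032,0])
def P(t,hh,d,z=.009): return (t-hh*d+np.array([0,0,z])).tolist()
bot.move_linear(P(thick,h,.050,.25),speed=.25,rotation=q)
bot.move_linear(P(thick,h,.050),speed=.2)
print(bot.read_position(),bot.read_ft_force())
print(bot.move_linear(P(thick,h,.013),speed=.1,until_force=3), bot.read_ft_force())
print(bot.move_linear([.5812,-.077,.009],speed=.04,rotation=quat(np.pi/2),until_force=4))
pq=(bot.read_position(),bot.read_tool_rot()); print(pq,bot.read_ft_force())
im=bot.camera('wrist'); save('w3',im); save('top3',bot.camera('top')); save('side3',bot.camera('side'))
print(bot.read_clock())
i=cv2.imread('pics/top3.png')[160:230,300:420];cv2.imwrite('pics/top3c.png',cv2.resize(i,(0,0),fx=6,fy=6,interpolation=cv2.INTER_CUBIC))
```

```text
[ 0.59066662 -0.15322421  0.01019126] [-0.23464128  0.53011485  0.4375182 ]
False [-0.56947593 -1.05638371 -0.40182865]
False
(array([ 0.58126075, -0.07708015,  0.00900194]), array([-2.30232474e-05,  7.56063048e-05,  7.07132120e-01, -7.07081437e-01])) [ 0.41611312 -0.74276941  0.0832656 ]
10.0167
```

View pics/w3.png

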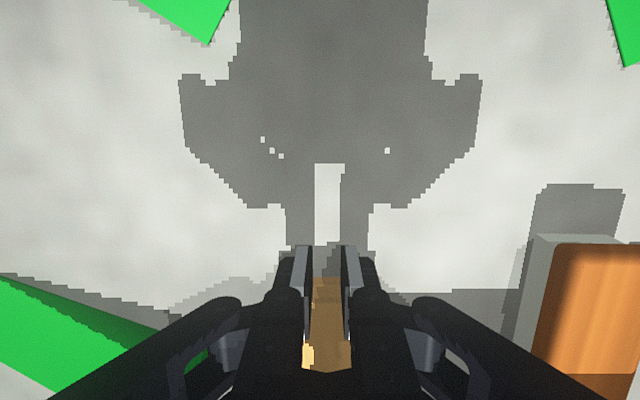

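View pics/top3c.png

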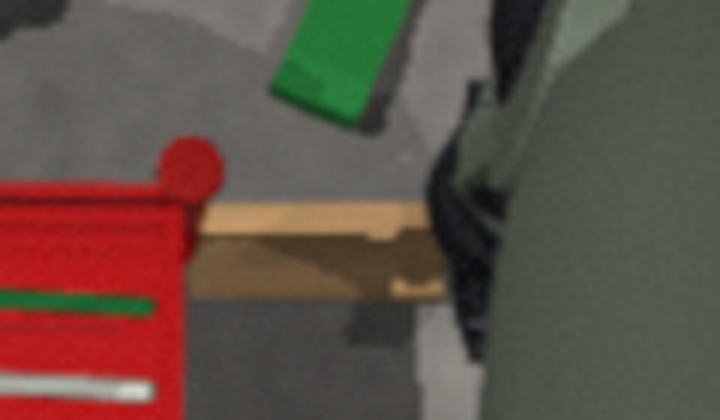

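Run:
```python
from h import *
print(atz('top',(360,193.7),.01),atz('top',(360,209.7),.01))
print(bot.move_linear([.5812,-.050,.009],speed=.05,until_force=4),bot.read_position(),bot.read_ft_force())
print(bot.move_linear([.5812,-.018,.009],speed=.015,until_force=3.5),bot.read_position(),bot.read_ft_force())
bot.wait(.2); print(bot.read_position(),bot.read_ft_force(),bot.read_clock())
save('top4',bot.camera('top'));save('side4',bot.camera('side'))
i=cv2.imread('pics/top4.png')[150:270,220:420];cv2.imwrite('pics/top4c.png',cv2.resize(i,(0,0),fx=4,fy=4,interpolation=cv2.INTER_CUBIC))
```

```text
[ 0.60591136 -0.02798968  0.01      ] [ 0.55891615 -0.02825526  0.01      ]
False [ 0.58120714 -0.04973584  0.00899412] [-0.08422986 -0.40330285 -0.42956898]
True [ 0.58082862 -0.02860278  0.00864139] [-0.01770326 -0.11291513  0.10006601]
[ 0.58021949 -0.02874112  0.00811432] [ 0.02956569  0.50868226 -0.16712133] 12.2833
```

View pics/top4c.png

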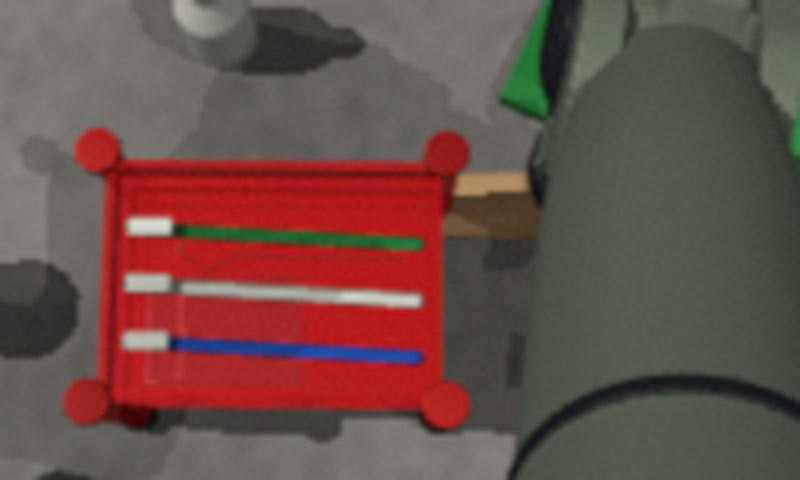

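Run:
```python
from h import *
y=-.0287
for k in range(8):
    y+=.0008
    f=bot.move_linear([.5808,y,.009],speed=.01,until_force=9)
    p=bot.read_position();F=np.mean([bot.read_ft_force() for _ in range(4)],0)
    print(f,p.round(4),F.round(2),bot.read_clock())
    if f or F[1]<-4.5: break
```

```text
False [ 0.5806 -0.0284  0.0089] [ 0.3  -2.95 -1.12] 12.6583
False [ 0.5809 -0.0275  0.009 ] [ 0.49 -3.69 -2.26] 12.9083
False [ 0.5811 -0.0264  0.0091] [ 1.65 -3.88 -1.4 ] 13.1583
False [ 0.5809 -0.0254  0.009 ] [ 1.55 -3.4  -1.35] 13.4083
False [ 0.5808 -0.0246  0.009 ] [ 0.48 -3.93 -2.47] 13.6583
False [ 0.5808 -0.0238  0.009 ] [ 0.61 -4.12 -2.25] 13.9083
False [ 0.5807 -0.023   0.009 ] [ 1.07 -4.33 -1.58] 14.1583
False [ 0.5808 -0.0222  0.009 ] [ 1.18 -3.21 -1.28] 14.4083
```

Run:
```python
from h import *
for c in ['top','side']: save(c+'5',bot.camera(c))
i0=cv2.imread('pics/top0.png');i3=cv2.imread('pics/top3.png');i5=cv2.imread('pics/top5.png')
def knobs(i):
    b,g,r=[i[...,k].astype(int) for k in range(3)]
    m=((r>90)&(g<60)&(b<60)).astype(np.uint8); m[:150]=0;m[280:]=0;m[:,:225]=0;m[:,345:]=0
    # subpixel registration is done below; return bounding rect
    return cv2.boundingRect(m),cv2.moments(m,True)['m10']/m.sum(),cv2.moments(m,True)['m01']/m.sum()
for i in (i0,i3,i5): print(knobs(i))
def shift(a,b,box):
    x0,y0,x1,y1=box
    A=cv2.cvtColor(a,cv2.COLOR_BGR2GRAY)[y0:y1,x0:x1].astype(np.float32);B=cv2.cvtColor(b,cv2.COLOR_BGR2GRAY)[y0:y1,x0:x1].astype(np.float32)
    A=a[y0:y1,x0:x1,2].astype(np.float32)-a[y0:y1,x0:x1,1];B=b[y0:y1,x0:x1,2].astype(np.float32)-b[y0:y1,x0:x1,1]
    return cv2.phaseCorrelate(A,B,cv2.createHanningWindow(A.shape[::-1],cv2.CV_32F))
for n,c,w in [('UR',331,188),('UL',245,188),('LL',241,251),('LR',331,251)]:
    print(n,shift(i0,i3,(c-16,w-16,c+16,w+16)),shift(i0,i5,(c-16,w-16,c+16,w+16)))
s0=cv2.imread('pics/side3.png');s5=cv2.imread('pics/side5.png');si=cv2.imread('pics/side0.png')
for n,P in [('UR',(.58,.062,.198)),('UL',(.576,.269,.198)),('LL',(.426,.269,.198)),('LR',(.43,.061,.198))]:
    u,v=proj('side',P)[0].round().astype(int); bx=(u-14,v-14,u+14,v+14); print(n,(u,v),shift(si,s0,bx),shift(si,s5,bx))
cv2.imwrite('pics/side5c.png',cv2.resize(s5[150:310,190:430],(0,0),fx=3.3,fy=3.3,interpolation=cv2.INTER_CUBIC))
```

```text
((236, 182, 102, 75), np.float64(288.18470387729013), np.float64(220.29740093736686))
((236, 182, 102, 75), np.float64(288.4609944277754), np.float64(220.37912558936992))
((235, 182, 102, 75), np.float64(286.84565916398714), np.float64(220.26816720257236))
UR ((-0.03524613509691932, -0.06861714443565958), 0.9758232696913183) ((-2.1513040683493863, -1.1235999053045056), 1.0190461620222777)
UL ((-0.0501599423154957, -0.03854910197118144), 1.002185009419918) ((-2.2565891798676176, 0.5752040610389386), 0.9514821236953139)
LL ((-0.025326427397565965, 0.012998189943939309), 0.9286987134255469) ((-1.1584105384825136, 1.021849375207788), 0.9278862494975328)
LR ((0.020978228764649387, -0.13730356139343414), 0.9849012619815767) ((-0.9042105712883881, -1.1166386179086238), 0.8787232181057334)
UR (np.int64(333), np.int64(178)) ((0.07566927791105194, 0.12524666967567732), 0.9182964836226569) ((-1.8513566260515582, -0.09783150833753673), 1.0211449893315634)
UL (np.int64(259), np.int64(196)) ((0.286661398481316, -0.09519753992947066), 0.8363059263759189) ((-1.532686658151139, 0.8415762936883375), 0.8660602243741353)
LL (np.int64(275), np.int64(233)) ((0.2524987790298212, 0.1014284300752113), 0.8094133104218377) ((-1.0989028400268523, 0.6518438777854492), 0.9473412691222297)
LR (np.int64(355), np.int64(212)) ((-0.8219866541797529, 6.1769971684220195), 0.1963137478298611) ((1.790387453162122, -4.3427708736059), -0.16744056118859185)
```

View pics/side5c.png

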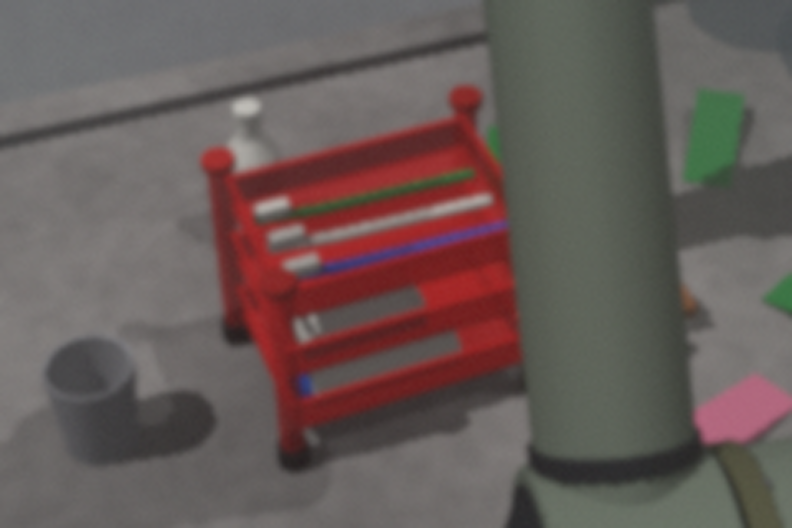

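Run:
```python
from h import *
p=bot.read_position()
bot.move_linear([p[0],p[1]-.04,.009],speed=.1)
bot.move_linear([p[0],p[1]-.04,.27],speed=.25)
bot.set_gripper(0.0)
bot.move_linear([.585,.02,.30],speed=.25,rotation=quat(np.pi/2))
pq=(bot.read_position(),bot.read_tool_rot()); im=bot.camera('wrist'); save('w6',im); np.savez('w6.npz',im=im,p=pq[0],q=pq[1]);print(pq[0])
for c in ['top','side']: save(c+'6',bot.camera(c))
print(bot.read_clock(),bot.read_ft_force())
i=cv2.imread('pics/w6.png')[60:280,270:490]; cv2.imwrite('pics/w6c.png',cv2.resize(i,(594,594),interpolation=cv2.INTER_CUBIC))
i=cv2.imread('pics/top6.png')[150:270,220:420];cv2.imwrite('pics/top6c.png',cv2.resize(i,(0,0),fx=4,fy=4,interpolation=cv2.INTER_CUBIC))
```

```text
[0.58507609 0.0206758  0.30010236]
17.1833 [-0.38608958  0.11328174 -0.84785956]
```

View pics/w6c.png

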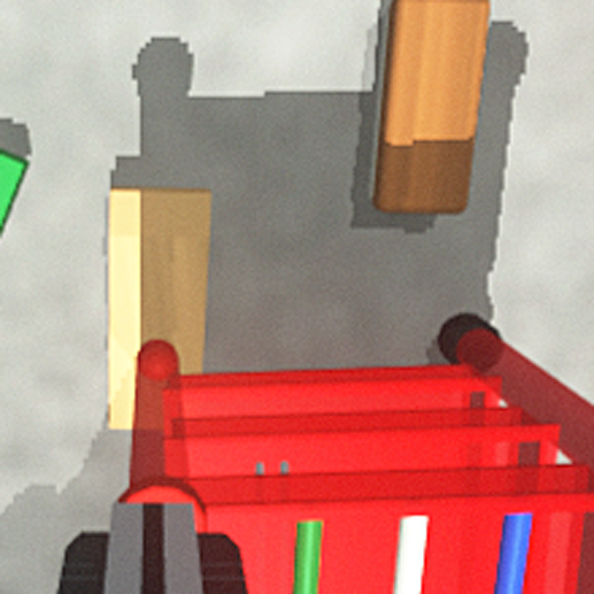

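View pics/top6c.png

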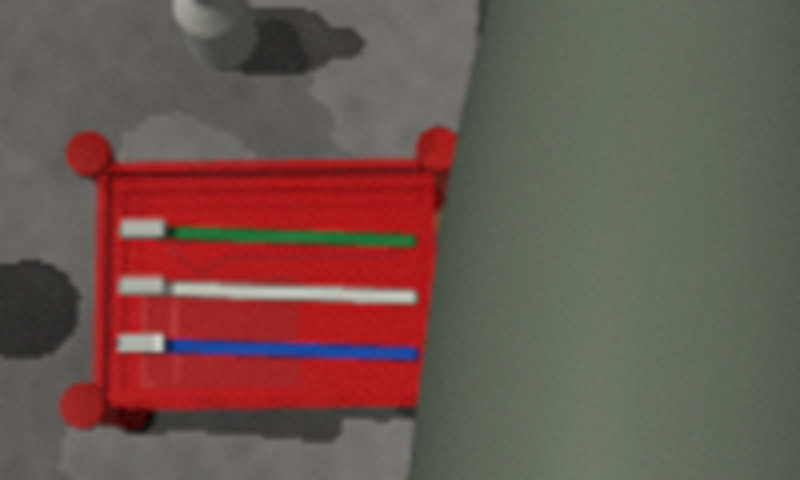

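Run:
```python
from h import *
d=np.load('w6.npz');pq=(d['p'],d['q'])
f=lambda x,y:(270+x/2.7,60+y/2.7)
for n,p,z in [('foot',(158,360),.018),('thickL',(110,188),.022),('thickR',(211,189),.022),('thin',(120,429),.002),('knobtopfar',(165,487),.198)]: print(n,watz(pq,f(*p),z).round(4))
a=cv2.imread('pics/top0.png');b=cv2.imread('pics/top6.png');b5=cv2.imread('pics/top5.png')
def shift(a,b,c,w,s=14):
    A,B=[(i[w-s:w+s,c-s:c+s,2].astype(np.float32)-i[w-s:w+s,c-s:c+s,1]) for i in (a,b)]
    return cv2.phaseCorrelate(A,B,cv2.createHanningWindow((2*s,2*s),cv2.CV_32F))
for n,c,w in [('UL',245,188),('LL',241,251)]: print(n,shift(a,b,c,w),shift(b5,b,c,w))
print(atz('top',(331,188),.198),atz('top',(328.85,186.9),.198),atz('top',(328.85,188),.198))
```

```text
foot [0.5821 0.0672 0.018 ]
thickL [ 0.6038 -0.0135  0.022 ]
thickR [ 0.5589 -0.0132  0.022 ]
thin [0.6009 0.108  0.002 ]
knobtopfar [0.5814 0.0528 0.198 ]
UL ((-2.0956611545464874, 0.5534948550226719), 0.915820025338067) ((-0.020664360394471615, -0.06352737818056298), 0.9748531023661295)
LL ((-1.1456713971195178, 0.7598700760434163), 0.9723284938600328) ((-0.09288793348495261, -0.16846397119517853), 0.9848794640435112)
[0.58073467 0.06304766 0.198     ] [0.58329684 0.06826119 0.198     ] [0.58059935 0.06820688 0.198     ]
```

Run:
```python
from h import *
kx,ky=.5825,.0675
bot.move_linear([kx,ky,.30],speed=.2)
bot.move_linear([kx,ky,.215],speed=.1)
F0=np.mean([bot.read_ft_force() for _ in range(4)],0)
print('F0',F0.round(2),bot.move_linear([kx,ky,.180],speed=.02,until_force=3),bot.read_position().round(4),bot.read_ft_force().round(2))
z=bot.read_position()[2]
zs=z
for k in range(25):
    zs-=.0006
    f=bot.move_linear([kx,ky,zs],speed=.02)
    p=bot.read_position();F=np.mean([bot.read_ft_force() for _ in range(3)],0)
    print(round(zs,4),p.round(4),F.round(1),round(bot.read_clock(),2))
    if F[2]>18: break
    if p[2]<z-.006: print('dips');break
bot.wait(.5); print(bot.read_position().round(4),bot.read_ft_force().round(1))
save('side7',bot.camera('side'));save('top7',bot.camera('top'))
print(bot.read_clock())
```

```text
F0 [ 0.65 -0.14 -0.77] True [0.5826 0.0675 0.1982] [-0.68  0.43  3.7 ]
0.1976 [0.5827 0.0675 0.1981] [-1.9  0.5  5.8] 19.77
0.197 [0.5827 0.0675 0.198 ] [-2.9  1.3  8.6] 20.02
0.1964 [0.5828 0.0675 0.198 ] [-4.2 -0.1 10.7] 20.27
0.1958 [0.5829 0.0674 0.1979] [-5.3  0.  14.9] 20.52
0.1952 [0.583  0.0674 0.1978] [-5.4 -1.1 17.3] 20.77
0.1946 [0.5831 0.0673 0.1978] [-5.2 -0.2 19.9] 21.02
[0.5831 0.0673 0.1978] [-5.8 -1.2 19.8]
21.625
```

Run:
```python
from h import *
bot.move_linear([.5829,.0674,.199],speed=.02)
bot.move_linear([.5829,.0674,.30],speed=.15)
bot.move_linear([.585,.015,.30],speed=.2)
pq=(bot.read_position(),bot.read_tool_rot()); im=bot.camera('wrist'); save('w8',im)
i=cv2.imread('pics/w8.png')[60:280,270:490]; cv2.imwrite('pics/w8c.png',cv2.resize(i,(594,594),interpolation=cv2.INTER_CUBIC))
bot.move_pose([.45,-.35,.30],quat(np.pi/2)); 
for c in ['top','side']: save(c+'8',bot.camera(c))
a=cv2.imread('pics/top0.png');b=cv2.imread('pics/top8.png')
def shift(a,b,c,w,s=14):
    A,B=[(i[w-s:w+s,c-s:c+s,2].astype(np.float32)-i[w-s:w+s,c-s:c+s,1]) for i in (a,b)]
    return np.round(cv2.phaseCorrelate(A,B,cv2.createHanningWindow((2*s,2*s),cv2.CV_32F))[0],2)
for n,c,w in [('UR',331,188),('UL',245,188),('LL',241,251),('LR',331,251)]: print(n,shift(a,b,c,w))
cv2.imwrite('pics/top8c.png',cv2.resize(b[120:320,170:470],(0,0),fx=2.6,fy=2.6,interpolation=cv2.INTER_CUBIC))
print(bot.read_clock(),bot.read_ft_force())
```

```text
UR [-2.06 -1.25]
UL [-2.12  0.63]
LL [-1.05  0.74]
LR [-0.79 -1.  ]
24.8333 [0.17462989 0.78775219 0.21064677]
```

View pics/w8c.png

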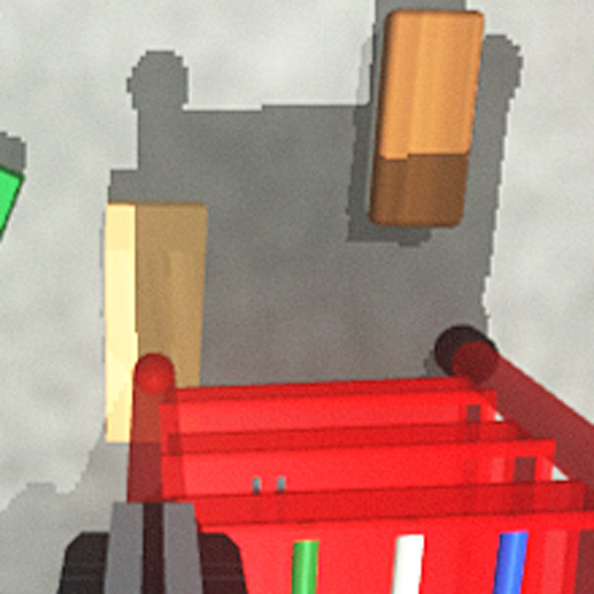

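View pics/top8c.png

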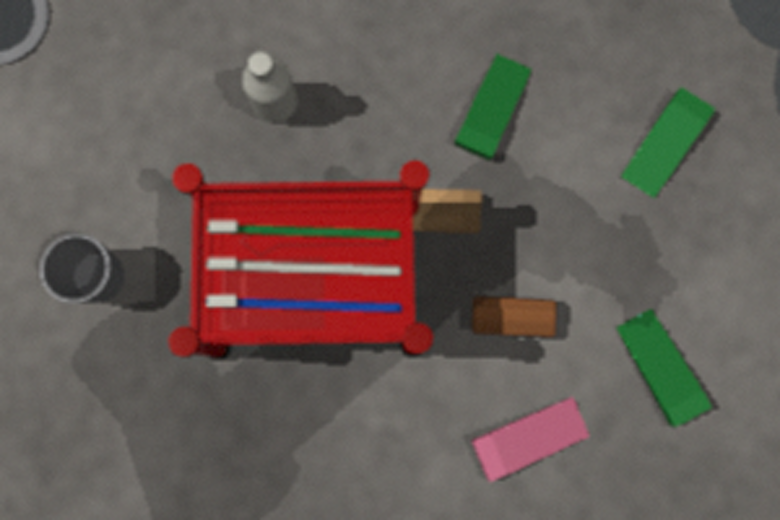

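The wedge sits under the bare foot, and the cup, bottle and brush have not moved. The rack is stable after the press, so I am handing in.

```bash
python3 -c "
from cell import bot
bot.close_job();print('done')"
```

```text
the job is handed in; nothing more can be done
done
```

The wedge is under the bare foot and the corner held when I pressed the knob, but the rack slid a few millimetres while I was pushing. I handed the job in after about 25 s of robot time.

- **Wedge:** I pushed the tan wedge thin edge first with the nearly shut fingers. The push force rose from under 1 N to about 4 N at the foot. The last picture shows the foot about 80 mm from the wedge's thick end. The wedge should start to bear at 81 mm, so the lift is at most a fraction of a millimetre. The wedge's axis is within about 1–2 mm of the foot.
- **Press:** I pressed the knob with about 20 N. The corner moved about 0.4 mm between 3.7 N and 20 N. I then let go and moved the arm clear.
- **Rack not quite where it was:** At about 4 N the rack slid instead of letting the wedge go deeper. It moved about 4 mm on average (5–6 mm at the bare corner) and turned about 1°. I did not push it back, because that could have loosened the wedge.
- **Bearing force:** I did not measure how hard the foot bears on the wedge at rest. I inferred it from the push force and the lack of dip.
- **Bystanders:** The cup, bottle, nail brush and coloured look-alikes show no movement in the last picture.

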